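Click the scoreboard dial to the red lane

TASK

The red lane has won: with a fingertip pressed lightly on the big knurled dial of the scoreboard, stroke it round by friction one click, so that its white pointer snaps into the detent at the red lane marker, and let go. Do not click it to the black marker, do not bear down hard on the scoreboard, and leave the trophy, the car and the tin standing where they are.

Things in the scene. Friction and masses are not known exactly. Their poses are not given: they have to be found in the camera images.
- console: The scoreboard: fixed green box with a white top plate, 190 (x) by 200 (y) by 55 mm high, turned about the vertical by up to 0.4 rad. Origin on the table under the dial's axis; the box spans x -65 to 125, y -100 to 100 mm of it. x points away from the robot, y left, z up. On its far side (x 98 mm) lie a fixed yellow and blue drum (top 74 mm up) and its fixed steel crank, out to y -139 mm.
- dial_top (a point): Centre of the dial's flat top, 85 mm above the table. Dial: black, 96 mm across (too wide to grip), 24 mm high, knurled rim, rubbery top with a flat aluminium disc in the middle. It is spring-mounted along its vertical axis: starts to sink at about 3.5 N, then 2 N per mm, hard stop 5 mm down (13.5 N), rises when let go. Pressing its top off-centre and stroking round the axis turns it.
- dial (a joint): Turn of the dial in rad, growing counter-clockwise from above; stops at +-0.70. Detents: 0 (start; pointer along the console's +x), +0.524 (30 deg, pointer at the left, +y marker), -0.524 (pointer at the right marker). Leaving 0 takes up to about 0.07 N m; beyond about 0.26 the detent pulls it on to the next one and, when let go, holds it there within about 0.02.
- pointer_tip (a point): Outer end of the white pointer line on the dial's top, 46 mm from the axis; turns with the dial.
- red_marker: Red plastic lane marker, a fixed plug 20 mm across at the foot and 28 mm high standing on the white top plate (foot 55 mm above the table; origin at the centre of its foot). It stands 68 mm from the dial's axis, 30 degrees to the left or to the right of the console's +x: which side varies.
- black_marker: Black plastic lane marker, the same plug in black, at the other of the two places.
- trophy: Silver trophy cup on a dark base, loose, 110 mm high, 76 mm across the rim, 116 mm over its two handles; stands beside the console on its -y side. Origin under the base.
- car: Red plastic slot car, loose, 125 mm long (x) by 52 mm wide, 36 mm high; stands beside the console on its +y side. Origin on the table under its middle.
- tin: Open tin of spare guide shoes, loose, 90 by 65 by 30 mm; stands beyond the car. Origin on the table under its middle.

How it is judged (in metres and radians):
On the way, in this order (a step that is already met when the one before it is completed fails the run):
1. the fingers press on the dial while it is still in the middle detent (contact force between the fingers and console above 0.5 N and value of joint dial between -0.2 and 0.2 rad), for 0.02 s.
2. the dial is in the detent at the red marker (((y of red_marker in the frame of console above 0 m and value of joint dial between 0.4536 and 0.5936 rad) or (y of red_marker in the frame of console below 0 m and value of joint dial between -0.5936 and -0.4536 rad))), for 0.1 s.
At the end, for the whole second after the job is handed in: The dial rests in the detent at the red marker (within 0.07 rad of +0.524 if the red marker is on the left, -0.524 if on the right), and the trophy, car and tin are within 15 mm of where they stood (((y of red_marker in the frame of console above 0 m and value of joint dial between 0.4536 and 0.5936 rad) or (y of red_marker in the frame of console below 0 m and value of joint dial between -0.5936 and -0.4536 rad)) and velocity of joint dial between -0.05 and 0.05 rad/s and distance of each of trophy, car, tin from where it was at the start of the episode below 0.015 m); the robot touches nothing.
It fails at once if the dial is turned over to the black marker's side (more than 0.3 rad) ((y of red_marker in the frame of console above 0 m and value of joint dial below -0.3 rad) or (y of red_marker in the frame of console below 0 m and value of joint dial above 0.3 rad)).
It fails at once if the dial or the rest of the scoreboard is pressed by the fingers with more than 35 N (contact force between the fingers and console above 35 N).
It fails at once if the scoreboard is pushed with the arm or the body of the gripper instead of the fingers (contact force between the arm and console above 5 N).
It fails at once if the trophy, the car or the tin is moved 15 mm, lifted or tipped (distance of any of trophy, car, tin from where it was at the start of the episode above 0.015 m or angle between any of trophy, car, tin's own z axis and vertical above 0.2 rad).
It also fails if it takes over 32 s, if anything falls off the work surface, if the arm or the gripper's body presses on something with over 40 N, if the wrist force passes 120 N, or if a joint passes its speed limit or range.

ROBOT

A 6-joint arm with a two-finger parallel gripper is mounted at the origin on the work surface. World frame = base frame: x ahead of the robot, y to its left, z up, the work surface at z = 0. Lengths are in m, angles in degrees, forces in N, time in s.
With the tool pointing down it reaches from about 0.3 to 0.875 m from the base axis. Payload 6.4 kg.
Tool frame: the origin (TCP) lies midway between the tips of the shut fingers; the grasp point (between the pads) lies 19 mm behind it; z points along the fingers, y is the direction in which the jaws open and shut (so a half turn about z gives the same grasp; the last joint's range is limited). The gripper opens to 88 mm and grips with 3 to 60 N. Pads are 18 mm wide; open, the fingers measure 123 mm over their backs; the gripper's body (75 mm by 187 mm) begins 45 mm behind the grasp point.
Start: joints at [61.461, 10.359, 92.074, -0, 77.567, -11.82], TCP at [0.165, 0.551, 0.239] pointing down, gripper open.
Joint ranges: [-171.53, 171.53], [-51.25, 118.39], [17.06, 147.69], [-65.23, 245.23], [0, 150.52], [-178.68, 178.68]. Speed limits (degrees/s): [147.25, 147.25, 172.46, 180, 180, 180].

INTERFACE

Orientations are given as a 3x3 rotation matrix whose columns are the frame's x, y, z axes.
In Python, from cell import ctrl gives the robot as it stands.
- The arm moves only by the shell command python3 -m handwheel 'ROWS' [FORCE]. ROWS is JSON, a list that holds one entry, the list of rows, each a list of 5 numbers: the shift along the tool's x, y, z in cm, then the turn about the tool's z in rad, then the closure, from -1 (fully open) to 1 (shut), so that 0 is half open. In form: [[[x, y, z, turn, claw], ...]]. A call has exactly 8 rows; each row is the pose to reach, as a shift and turn from the pose commanded when the call began, along the tool's axes at that moment; what a row does not reach only later rows make up. A row lasts 1/10 s, in which the tool goes at most 50 mm and 8.59 degrees, less where a joint would pass 70% of its speed; a pose out of reach is approached as far as the arm can. A call with a gripper value outside its range is refused whole. The fingers move at their own pace and stop on an object; FORCE is the grip in N (left out, the last holds). Time passes only in rows, so rows that repeat a pose let the fingers close, or fill a call up. It gives the time, the measured TCP pose, the force and the opening at its end, in the units of the state.
- ctrl.sense(): the state, without advancing time (a new reading comes with each control period).
- ctrl.camera(name): name is "scene" or "side" or "wrist"; returns the picture (400x640x3 uint8, red, green, blue); there is no depth.
- ctrl.camera_info(name): a dict with "fx", "fy", "cx", "cy" (pixels), "pose" (4x4, takes a point from camera to world coordinates); the wrist camera has in their place "hand_eye" (4x4, takes a point from camera to tool coordinates, whose origin is the TCP and whose axes are the flange's). Camera axes: x right, y up, looking along -z (the intrinsics and any distortion apply to the point x, -y, -z); pixel columns grow to the right and rows downward; lengths in m; the calibration is good to about 2 mm. A picture is of the moment at which its call begins: read the wrist's pose just before it. camera_info takes no time and is no camera call.
- ctrl.sign_off(): hands the job in, once; it reports no verdict.
The state is a dict: "time": time; "joints": joint angles; "qd": joint speeds; "tau": joint torques, N m; "eef_pos": TCP position; "orientation": TCP orientation; "force": force on the tool from outside, world axes, zero at the start; "moment": the same for the moment, N m; "finger_gap": opening from 0.0 (shut) to 1.0 (fully open).
Only numpy, scipy, OpenCV 4.12 (cv2) and the standard library are available. Lean on these libraries where they do the work, as an engineer would, in place of code of your own. Each camera call takes 0.05 s, during which the arm holds its last target. There are 200 camera calls.

## Working session

There is one attempt and no reset: what is moved stays moved. The work goes in short steps, Python scripts to look and compute and a shell command to move; the robot and the scene stay as the last step left them, time stands still between calls to the robot, and variables do not carry over. Pictures are saved under pics/ and viewed, about 8 in all and at most 12, crops included, and the job is handed in when it is done.

```bash
ls; mkdir -p pics; python3 - <<'E'
from cell import ctrl
import cv2,json,numpy as np
s=ctrl.sense();print(s)
for n in("scene","side"):
    im=ctrl.camera(n);cv2.imwrite(f"pics/{n}0.png",im[:,:,::-1]);print(n,ctrl.camera_info(n))
print(ctrl.camera_info("wrist"))
E
```

```text
pics
{'time': 0.0, 'joints': array([ 6.14620919e+01,  1.04015981e+01,  9.21305904e+01, -2.67275128e-03,
        7.75668734e+01, -1.18202438e+01]), 'qd': array([ 0.00904559, -0.02959959, -0.00820341, -0.00467336,  0.0490671 ,
        0.00440756]), 'tau': array([ 1.56629307e-03, -4.33867157e+01, -3.41854012e+01,  7.04259169e-02,
        3.84618505e-02, -1.43299317e-04]), 'eef_pos': array([0.16514211, 0.55022252, 0.23782202]), 'orientation': array([[-9.57736635e-01,  2.87645478e-01, -7.85972222e-04],
       [ 2.87646385e-01,  9.57735445e-01, -1.54065332e-03],
       [ 3.09591496e-04, -1.70162219e-03, -9.99998504e-01]]), 'force': array([-0.1877625 , -0.28269135,  0.00095182]), 'moment': array([0.01474395, 0.0211151 , 0.00418045]), 'finger_gap': 1.002080668870037}
scene {'fx': 413.1050303464612, 'fy': 413.1050303464612, 'cx': 320.4222438122241, 'cy': 195.7205187857361, 'pose': array([[ 0.66147125, -0.63420992,  0.40029185,  0.96829449],
       [ 0.7498935 ,  0.55166404, -0.36513905, -0.28739182],
       [ 0.01074819,  0.54170524,  0.8404998 ,  0.85114574],
       [ 0.        ,  0.        ,  0.        ,  1.        ]])}
side {'fx': 472.1267602139772, 'fy': 472.1267602139772, 'cx': 313.20934984565594, 'cy': 208.70093228993363, 'pose': array([[-0.96957752,  0.14147643, -0.19975949,  0.39242458],
       [-0.24477776, -0.55432218,  0.79549404,  0.78932539],
       [ 0.00181254,  0.82018982,  0.57208861,  0.6386401 ],
       [ 0.        ,  0.        ,  0.        ,  1.        ]])}
{'fx': 295.6472671965417, 'fy': 295.6472671965417, 'cx': 322.14479892586104, 'cy': 199.76886000530962, 'hand_eye': array([[ 2.47785071e-04,  9.53108712e-01,  3.02628025e-01,
         7.87505611e-02],
       [ 9.99999899e-01, -1.22573569e-04, -4.32739530e-04,
        -1.22645697e-04],
       [-3.75353619e-04,  3.02628102e-01, -9.53108646e-01,
        -1.44564324e-01],
       [ 0.00000000e+00,  0.00000000e+00,  0.00000000e+00,
         1.00000000e+00]])}
```

View pics/scene0.png

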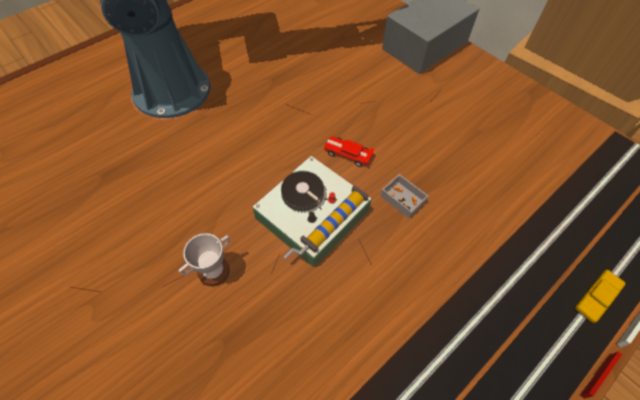

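View pics/side0.png

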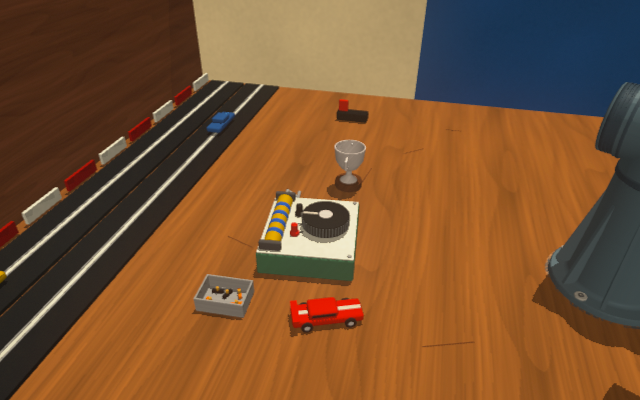

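The scene shows the dial at about (302,190), the red marker at (332,198) next to the car, and the black one at (311,217). Red is therefore on the left (+y). The side view agrees: dial (326,217), red (295,230), black (299,210).

```bash
cat > h.py <<'E'
import numpy as np,cv2
from cell import ctrl
def cam(n,s=None):
    i=ctrl.camera_info(n)
    if n=="wrist":
        T=np.eye(4);T[:3,:3]=s["orientation"];T[:3,3]=s["eef_pos"];P=T@i["hand_eye"]
    else:P=i["pose"]
    return i,P
def ray(n,uv,z,s=None):
    i,P=cam(n,s)
    d=P[:3,:3]@np.array([(uv[0]-i["cx"])/i["fx"],-(uv[1]-i["cy"])/i["fy"],-1])
    return (P[:3,3]+d*(z-P[2,3])/d[2])[:2]
E
python3 - <<'E'
from h import *
out=[]
for n,r in(("scene",(245,150,80,75)),("side",(255,185,110,100))):
    im=cv2.imread(f"pics/{n}0.png");x,y,w,h=r;c=im[y:y+h,x:x+w]
    out.append(cv2.resize(c,(400,400*h//w if 0 else 375),interpolation=cv2.INTER_CUBIC))
    hsv=cv2.cvtColor(im,cv2.COLOR_BGR2HSV)
    red=((hsv[...,0]<5)|(hsv[...,0]>174))&(hsv[...,1]>170)&(hsv[...,2]>90)
    k,l,st,ce=cv2.connectedComponentsWithStats(red.astype(np.uint8))
    for j in range(1,k):
        if x-20<ce[j][0]<x+w+30 and y-30<ce[j][1]<y+h+30 and st[j][4]>5:print(n,"red",st[j],ce[j],ray(n,ce[j],.069))
for n,a in(("scene",(302,188)),("side",(326,214))):print(n,ray(n,a,.085))
cv2.imwrite("pics/crop.png",np.hstack(out))
E
```

```text
scene red [325 137  48  28 626] [349.78115016 150.23801917] [0.54407423 0.19303889]
scene red [328 193   7  10  42] [331.42857143 197.71428571] [0.61601812 0.06752794]
side red [290 223   9  13  82] [293.91463415 229.59756098] [0.61067163 0.0769243 ]
side red [ 291  298   72   29 1392] [323.9841954  311.58045977] [0.50380992 0.27316283]
scene [0.56104828 0.02797951]
side [0.55616455 0.03122141]
```

View pics/crop.png

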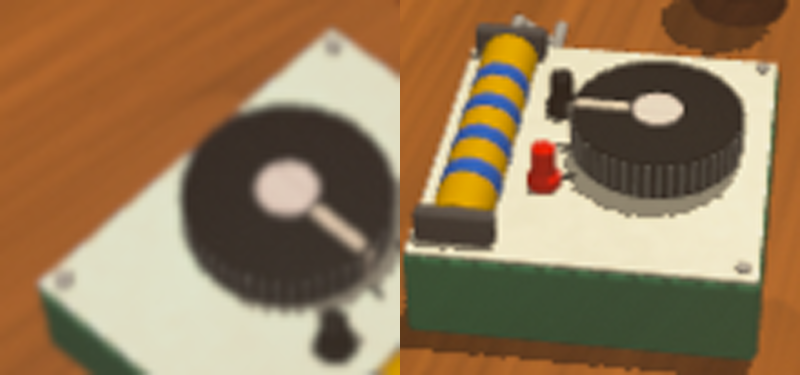

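```bash
cat >> h.py <<'E'
def to_tool(s,p):  # world point -> shift in tool axes, cm
    return s["orientation"].T@(np.asarray(p)-s["eef_pos"])*100
E
python3 - <<'E'
from h import *
c=np.array([.5585,.0296])
for n,a,b in(("scene",(302.4,187.6),(317.8,199.6)),("side",(325.7,214),(302.3,212.5))):
    p,q=ray(n,a,.085),ray(n,b,.085);print(n,p,q,np.linalg.norm(q-p),np.degrees(np.arctan2(*(q-p)[::-1])))
s=ctrl.sense()
a=np.radians(8+165);print(to_tool(s,[*(c+.033*np.array([np.cos(a),np.sin(a)])),.2]))
E
```

```text
scene [0.56081027 0.02934555] [0.60723042 0.03441033] 0.04669563250850712 6.226764669599892
side [0.55675106 0.03137106] [0.60386722 0.03799705] 0.04757978283558799 8.005057405160617
[-49.39711108 -39.10417606   3.83532777]
```

```bash
python3 -m handwheel '[[[-2,-1.6,0,0,1],[-6,-4.8,0,0,1],[-10,-8,0,0,1],[-14,-11.2,0,0,1],[-18,-14.4,0,0,1],[-22,-17.6,0,0,1],[-25,-20,0,0,1],[-26,-20.6,0,0,1]]]' 20
python3 -m handwheel '[[[-2,-1.6,0,0,1],[-6,-4.8,0.6,-0.02,1],[-10,-8,1.2,-0.05,1],[-14,-11.2,2,-0.08,1],[-18,-14.4,2.8,-0.11,1],[-21.5,-17,3.4,-0.14,1],[-23.4,-18.5,3.8,-0.15,1],[-23.4,-18.5,3.8,-0.15,1]]]'
python3 - <<'E'
from h import *
s=ctrl.sense();im=ctrl.camera("wrist")[:,:,::-1];cv2.imwrite("pics/w1.png",im)
print(s["eef_pos"],s["orientation"],s["force"],s["finger_gap"])
E
```

```text
time: 0.9
eef_pos: [0.3569, 0.2756, 0.2386]
orientation: [[-0.957, 0.292, 0.0], [0.292, 0.957, -0.001], [-0.001, -0.001, -1.0]]
force: [0.3, 0.6, 0.2]
finger_gap: 0.296
time: 1.7
eef_pos: [0.5271, 0.032, 0.1996]
orientation: [[-0.989, 0.145, -0.001], [0.145, 0.989, -0.0], [0.001, -0.0, -1.0]]
force: [-0.4, -0.1, 0.3]
finger_gap: 0.004
[0.52706038 0.03203973 0.1995649 ] [[-9.89478884e-01  1.44670447e-01 -1.41441810e-03]
 [ 1.44670603e-01  9.89479872e-01 -7.85132090e-06]
 [ 1.39840239e-03 -2.12393436e-04 -9.99999000e-01]] [-0.415251   -0.13039325  0.27237219] 0.004361536726942197
```

View pics/w1.png

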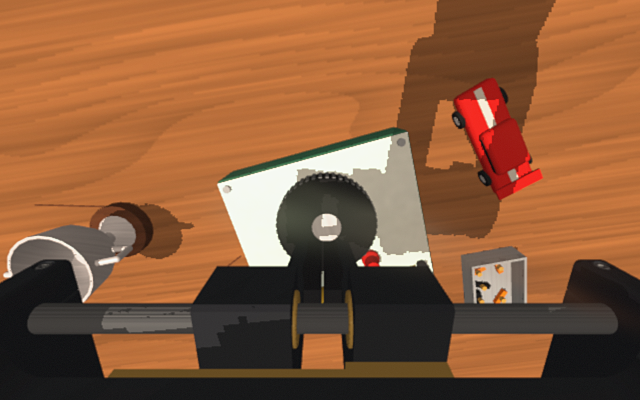

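Wrist view: disc centre at about (326,228), dial rim spanning x 277–377, near edge of the console (218,183)–(405,130), red marker at (371,258) on the car's side.

```bash
python3 - <<'E'
from h import *
s=ctrl.sense();print("disc",ray("wrist",(326.5,227.5),.085,s))
for u in((277,222),(377,222),(228,188),(401,142)):print(u,ray("wrist",u,.085 if u[1]==222 else .055,s))
i,P=cam("wrist",s)
for z in(0,-.02,-.04):
    q=np.linalg.inv(P)@np.array([*(s["eef_pos"]+[0,0,-z]),1]);print("tcp px",z,i["cx"]+i["fx"]*q[0]/-q[2],i["cy"]+i["fy"]*q[1]/q[2])
c=np.array([.5588,.0304]);a=np.radians(7+165);print(to_tool(s,[*(c+.033*np.array([np.cos(a),np.sin(a)])),.085]))
E
```

```text
disc [0.5572369 0.0334507]
(277, 222) [ 0.54497887 -0.01193787]
(377, 222) [0.55853828 0.08134562]
(228, 188) [ 0.51261992 -0.06065308]
(401, 142) [0.49169969 0.11588186]
tcp px 0 322.1817428425064 257.04713362268546
tcp px -0.02 322.2234741782378 277.1837044271265
tcp px -0.04 322.2780989299026 303.5417195804181
[-0.01470263  0.12173831 11.47540627]
```

```bash
python3 -m handwheel '[[[0.1,0.1,2,0,1],[0.3,0.4,5,0,1],[0.3,0.45,8,0,1],[0.3,0.45,10,0,1],[0.3,0.45,10.7,0,1],[0.3,0.45,10.9,0,1],[0.3,0.45,10.9,0,1],[0.3,0.45,10.9,0,1]]]'
python3 -m handwheel '[[[0,0,0.2,0,1],[0,0,0.4,0,1],[0,0,0.5,0,1],[0,0,0.55,0,1],[0,0,0.6,0,1],[0,0,0.65,0,1],[0,0,0.65,0,1],[0,0,0.65,0,1]]]'
```

```text
time: 2.55
eef_pos: [0.5246, 0.0393, 0.0931]
orientation: [[-0.99, 0.141, 0.002], [0.141, 0.99, -0.0], [-0.002, 0.0, -1.0]]
force: [0.5, 0.8, 1.3]
finger_gap: 0.006
time: 3.35
eef_pos: [0.5237, 0.039, 0.0854]
orientation: [[-0.99, 0.141, -0.0], [0.141, 0.99, -0.0], [0.0, -0.0, -1.0]]
force: [-0.4, -0.0, 1.7]
finger_gap: -0.001
```

```bash
python3 -m handwheel '[[[0,0,0.05,0,1],[0,0,0.1,0,1],[0,0,0.15,0,1],[0,0,0.2,0,1],[0,0,0.2,0,1],[0,0,0.2,0,1],[0,0,0.2,0,1],[0,0,0.2,0,1]]]'
```

```text
time: 4.15
eef_pos: [0.5236, 0.039, 0.0836]
orientation: [[-0.99, 0.141, -0.0], [0.141, 0.99, -0.0], [0.0, -0.0, -1.0]]
force: [-3.5, 0.5, 6.6]
finger_gap: 0.005
```

```bash
python3 -m handwheel '[[[0,-0.22,0.02,-0.06,1],[-0.01,-0.43,0.03,-0.12,1],[-0.03,-0.64,0.03,-0.19,1],[-0.07,-0.86,0.03,-0.25,1],[-0.12,-1.07,0.03,-0.31,1],[-0.18,-1.28,0.03,-0.37,1],[-0.26,-1.49,0.03,-0.44,1],[-0.34,-1.67,0.03,-0.5,1]]]'
python3 - <<'E'
from h import *
o=[]
for n,(x,y) in(("scene",(250,150)),("side",(255,175))):
    im=ctrl.camera(n)[:,:,::-1];o.append(cv2.resize(im[y:y+100,x:x+100],(400,400),interpolation=cv2.INTER_CUBIC))
cv2.imwrite("pics/s2.png",np.hstack(o));s=ctrl.sense();print(s["eef_pos"],s["force"],s["moment"])
E
```

```text
time: 4.95
eef_pos: [0.5248, 0.0217, 0.0834]
orientation: [[-0.935, -0.353, 0.0], [-0.353, 0.935, -0.0], [0.0, -0.0, -1.0]]
force: [-3.5, 0.1, 6.9]
finger_gap: 0.008
[0.52497368 0.0214609  0.08344222] [-2.86531253 -0.880354    7.59167199] [-0.22364388  0.51727206  0.05318519]
```

View pics/s2.png

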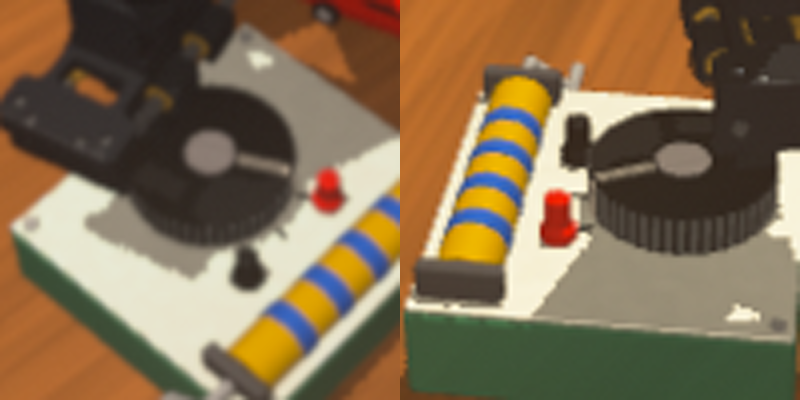

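The dial turned with the finger: the pointer now heads to the red marker. In the crop the tip is at (289,170) in the scene half and (597,177) in the side half. Next I measure the angle.

```bash
python3 - <<'E'
from h import *
for n,a,b,r in(("scene",(302.5,188),(322.25,192.5),6.2),("side",(325.75,215),(304.25,219.25),8)):
    p,q=ray(n,a,.084),ray(n,b,.084);g=np.degrees(np.arctan2(*(q-p)[::-1]));print(n,g,g-r)
E
```

```text
scene 33.713773872251934 27.513773872251935
side 32.8983165468306 24.8983165468306
```

About 26° (0.45 rad), well past the tipping point at 15°. I lift straight up so the detent can finish the turn.

```bash
python3 -m handwheel '[[[0,0,-0.1,0,1],[0,0,-0.3,0,1],[0,0,-0.6,0,1],[0,0,-1.5,0,1],[0,0,-3.5,0,1],[0,0,-6,0,1],[0,0,-8.5,0,1],[0,0,-10,0,1]]]'
python3 -m handwheel '[[[3,0,0,0,1],[7,0,0,0,1],[11,0,0,0,1],[14,0,0,0,1],[15,0,0,0,1],[15,0,0,0,1],[15,0,0,0,1],[15,0,0,0,1]]]'
python3 - <<'E'
from h import *
o=[]
for n,(x,y) in(("scene",(250,150)),("side",(255,175))):
    im=ctrl.camera(n)[:,:,::-1];cv2.imwrite(f"pics/{n}3.png",im);o.append(cv2.resize(im[y:y+100,x:x+100],(400,400),interpolation=cv2.INTER_CUBIC))
    d=np.abs(im.astype(int)-cv2.imread(f"pics/{n}0.png")).max(2)>60
    for k,r in dict(scene=dict(trophy=(175,230,60,60),car=(322,134,56,34),tin=(380,173,50,45)),side=dict(trophy=(325,135,50,60),car=(288,292,80,42),tin=(192,272,65,46)))[n].items():
        x,y,w,h=r;print(n,k,"changed px",d[y:y+h,x:x+w].sum())
cv2.imwrite("pics/s3.png",np.hstack(o));s=ctrl.sense();print(s["time"],s["eef_pos"],s["force"])
E
```

```text
time: 5.85
eef_pos: [0.5256, 0.022, 0.1855]
orientation: [[-0.936, -0.351, 0.003], [-0.351, 0.936, -0.0], [-0.003, -0.001, -1.0]]
force: [1.5, 0.2, -0.3]
finger_gap: 0.003
time: 6.65
eef_pos: [0.3854, -0.0305, 0.1833]
orientation: [[-0.936, -0.351, 0.001], [-0.351, 0.936, -0.0], [-0.001, -0.0, -1.0]]
force: [0.3, -0.6, 0.2]
finger_gap: 0.012
scene trophy changed px 0
scene car changed px 0
scene tin changed px 0
side trophy changed px 0
side car changed px 191
side tin changed px 0
6.75 [ 0.38495779 -0.0303596   0.18292237] [ 0.15641123 -0.50798732  0.0037598 ]
```

View pics/s3.png

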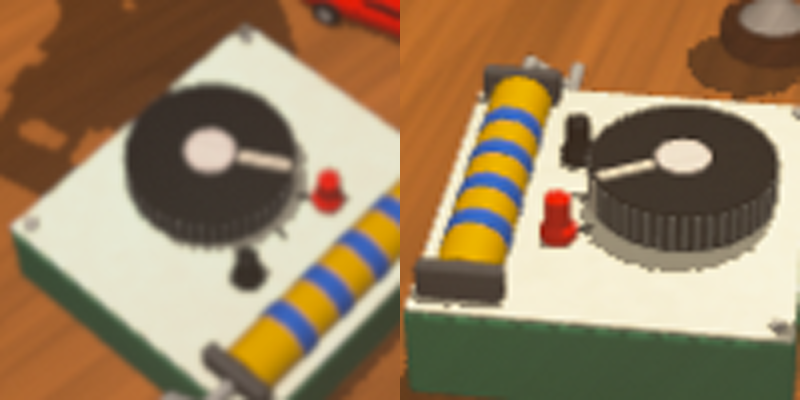

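After lift-off the pointer tip is at (292,164) in the scene half and (597,176) in the side half. I check its angle, and the changed pixels on the car.

```bash
python3 - <<'E'
from h import *
for n,a,b,r in(("scene",(302.5,187.5),(323,191),6.2),("side",(325.75,214),(304.25,219),8)):
    p,q=ray(n,a,.085),ray(n,b,.085);g=np.degrees(np.arctan2(*(q-p)[::-1]));print(n,g,g-r,np.linalg.norm(q-p))
# same measure by mask: bright pointer pixels in dial annulus, cast onto the dial's top
for n,c,k in [(n,c,k) for n,c in(("scene",(302.5,187.6)),("side",(325.7,214))) for k in(0,3)]:
    im=cv2.imread(f"pics/{n}{k}.png");C=ray(n,c,.085);S=0;W=0
    g=im.max(2)
    for v in range(170,245):
        for u in range(270,350):
            d=ray(n,(u,v),.085)-C;R=np.hypot(*d)
            if .022<R<.040 and g[v,u]>90:S=S+(g[v,u]-90.)*d/R;W+=1
    print(n,k,W,np.degrees(np.arctan2(S[1],S[0])))
m=[]
for k in(0,3):
    h=cv2.cvtColor(cv2.imread(f"pics/side{k}.png"),cv2.COLOR_BGR2HSV)[285:340,270:380]
    r=((h[...,0]<6)|(h[...,0]>174))&(h[...,1]>170)&(h[...,2]>60);y,x=np.nonzero(r);m.append((x.min(),x.max(),y.min(),y.max(),x.mean(),y.mean()))
print(m)
E
```

```text
scene 37.40519096015009 31.205190960150087 0.046656161514132655
side 35.92645647006784 27.92645647006784 0.04641375859582567Traceback (most recent call last):
  File "<stdin>", line 10, in <module>
  File "h.py", line 10, in ray
    i,P=cam(n,s)
        ~~~^^^^^
  File "h.py", line 4, in cam
    i=ctrl.camera_info(n)
ValueError: time passes only in moves, steps and waits
```

```bash
python3 - <<'E'
import h
from h import *
K={n:cam(n) for n in("scene","side")};h.cam=lambda n,s=None:K[n]
for n,c,k in [(n,c,k) for n,c in(("scene",(302.5,187.6)),("side",(325.7,214))) for k in(0,3)]:
    g=cv2.imread(f"pics/{n}{k}.png").max(2);C=ray(n,c,.085);S=0;W=0
    for v in range(170,245):
        for u in range(270,350):
            d=ray(n,(u,v),.085)-C;R=np.hypot(*d)
            if .022<R<.040 and g[v,u]>90:S=S+(g[v,u]-90.)*d/R;W+=1
    print(n,k,W,np.degrees(np.arctan2(S[1],S[0])))
for k in(0,3):
    q=cv2.cvtColor(cv2.imread(f"pics/side{k}.png"),cv2.COLOR_BGR2HSV)[285:340,270:380]
    r=((q[...,0]<6)|(q[...,0]>174))&(q[...,1]>170)&(q[...,2]>60);y,x=np.nonzero(r);print(x.min(),x.max(),y.min(),y.max(),x.mean(),y.mean())
E
```

```text
scene 0 35 6.689168327610412
scene 3 38 38.33754146892366
side 0 28 3.203312139682244
side 3 28 33.00134220524781
20 92 13 42 54.01983584131327 26.579343365253077
20 92 13 42 54.18181818181818 26.55570745044429
```

The mask measurement gives a turn of 31.6° (scene) and 29.8° (side), so the dial is in the red detent. The car's extent is unchanged; only its shading differs. The arm is clear, so I hand in.

```bash
python3 -c "
from cell import ctrl
print(ctrl.sign_off())"
```

```text
the job is handed in; nothing more can be done
None
```

The dial is turned one click to the red lane marker (the left, +y side) and released. The job is handed in at about 7 s of the 32 s allowed; `sign_off` reports no verdict.

- **Stroke:** I pressed the shut fingertips on the dial's near side, about 34 mm from the axis, with 6.6–7.6 N. I stroked it 0.5 rad counter-clockwise, lifted straight up and drew the arm back.
- **Dial angle:** While still pressed, the pointer read about 26°. After release, the mask measurement gave 31.6° (scene) and 29.8° (side), and the hand-picked points gave 31.2° and 27.9°. The 30° target allows ±4°, so all four readings are inside it, though the views differ by up to 3°.
- **Loose objects:** The trophy and tin pictures were unchanged. 191 pixels on the car changed in the side view, but its outline was identical and its centroid moved less than 0.2 px, so I took that as shadow.
- **Contact:** The wrist force was back to noise level after the lift, and the arm is well clear of the scoreboard.

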